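# Run the crank-driven tube mixer at speed and park the yellow tube at the pointer

### The job

Turn the tube mixer by the green grip of its crank, counterclockwise seen from above, so that the drum with the tubes runs at 15 turns per minute (12 to 18 will do) for 7 seconds without a break, never faster than 22 turns per minute. Then bring the drum to rest with the yellow-capped tube in front of the blue pick-up pointer (within about a centimetre) and let go of the crank. The crank drives the drum through a slipping clutch and the heavy ballast ring under the drum lags behind and then runs on, so watch the drum and make sure it stays put after you let go; do not touch the drum, its tubes or the ring, and leave everything else on the bench as it stands.

Things in the scene. Friction and masses are not known exactly. Their poses are not given: they have to be found in the camera images.
- mixer: Tube mixer fixed to the bench: grey base 300 x 300 mm, 30 mm high, a vertical shaft in its middle carrying a steel ballast ring, above it a drum with tubes, and on top a black crank with a green grip. Origin at the centre of the base's underside; x axis points from the shaft to the blue pick-up pointer, on a post at the edge (195 mm from the shaft, 88 mm high).
- axle (a point): Point on the vertical shaft axis of drum and crank, 50 mm above the bench. To keep the drum at 15 turns per minute (1.57 rad/s) the crank must turn at about 3.9 rad/s while the ballast ring still stands, falling to about 2.7 rad/s once the ring has caught up. With a ring speed under 0.9 rad/s the dry friction alone keeps a stopped drum in place.
- pickup (a point): Pick-up point: on the drum's tube circle (95 mm from the shaft axis), 125 mm above the bench, right in front of the blue pointer; fixed to the base. The yellow tube must stop here.
- rotor (a joint): Drum angle, rad, not wrapped, grows counterclockwise seen from above; at 0 and every multiple of 2 pi the yellow tube is at the pick-up point. No stops. Nominal: inertia 0.048 kg m2; the bearing resists with 0.04 N m dry friction plus 0.010 N m per rad/s; the clutch drives it with 0.05 N m per rad/s of crank speed minus drum speed, and nothing when both turn alike.
- drum: Blue-topped carousel, 290 mm diameter, deck 86 mm and caps 130 mm above the bench, 5 kg: twelve capped tubes (one yellow) on a circle of 95 mm radius, a yellow stripe towards the yellow tube. Origin on the shaft axis 60 mm up, x axis to the yellow tube. Not to be touched. Its mass differs from unit to unit: it follows the crank speed with a time constant of 0.4 to 0.7 s.
- yellow_tube (a point): Yellow-capped tube (cap 32 mm across), at cap height, 125 mm above the bench, on the drum 95 mm from the shaft axis.
- crank_grip (a point): Middle (195 mm above the bench) of the green upright crank grip: cylinder of 30 mm diameter, 60 mm high, 165 to 225 mm above the bench. It moves on a circle of 65 mm radius about the shaft and spins freely on its pin, so a hand of fixed yaw can hold it. The black crank arm (26 mm wide) below tops out at 164 mm. The crank turns endlessly both ways, without friction but the clutch.
- ballast: Steel ballast ring under the drum, 284 mm diameter, 36 to 56 mm above the bench, turning on the shaft, dragged only by a viscous coupling to the drum: 0.04 N m per rad/s of speed difference. Inertia nominally 0.098 kg m2, from 0.4 to 1.6 times that. So it lags the drum for seconds at run-up and later pushes the stopped drum on. Origin on the shaft, x axis turns with it. Not to be touched.
- tube_rack: White tube rack with red and yellow capped tubes, 98 x 176 x 94 mm, loose, a bystander. Origin under its centre.
- tip_box: Grey and blue pipette tip box, 85 x 125 x 100 mm, loose, a bystander. Origin under its centre.
- well_plate: Clear 128 x 86 x 14 mm well plate with coloured wells, loose, a bystander. Origin under its centre.
- pipette: White and blue pipette lying on the bench, about 250 mm long, 24 mm high, loose, a bystander.
- reagent: White bottle with blue cap, 64 mm diameter, 130 mm high, loose, a bystander. Origin under its centre.

How it is judged:
By the outcome, as a careful person would: the job done as asked, in the order asked, and still so for the second after the job is handed in, with the robot touching nothing.
It also fails if it takes over 67 s, if anything falls off the work surface, if the arm or the gripper's body presses on something with over 40 N, if the wrist force passes 120 N, or if a joint passes its speed limit or range.

### The arm

A 6-joint arm with a two-finger parallel gripper is mounted at the origin on the work surface. World frame = base frame: x ahead of the robot, y to its left, z up, the work surface at z = 0. Lengths are in mm, angles in degrees, forces in N, time in s.
With the tool pointing down it reaches from about 275 to 975 mm from the base axis. Payload 8.4 kg.
Tool frame: the origin (TCP) lies at the very end of the fingers, on their centre line; the grasp point (between the pads) lies 19 mm behind it (manip.grasp_offset is the distance from the TCP to the grasp point, in mm); z points along the fingers, y is the line along which they close (so a half turn about z gives the same grasp; the last joint's range is limited). The gripper opens to 92 mm and grips with 3 to 60 N. Pads are 20 mm wide; open, the fingers measure 128 mm over their backs; the gripper's body (75 mm by 189 mm) begins 69 mm behind the grasp point.
Start: joints at [-72.101, 20.225, 93.587, -0, 66.188, -0.138], TCP at [193.515, -594.289, 214.583] pointing down, gripper open.
Joint ranges: [-150.9, 150.9], [-52.94, 120.26], [3.33, 152.33], [-74.26, 254.26], [0, 154.13], [-172.89, 172.89]. Speed limits (degrees/s): [127.2, 127.2, 159.86, 180, 180, 180].

### API

Orientations are given as a 3x3 rotation matrix whose columns are the frame's x, y, z axes.
In Python, from bench import manip gives the robot as it stands.
- The arm moves only by the tool apply_moves, never from a script. Its argument "commands" is a list of rows, each a list of 2 entries, a list of its own where there are three numbers: the shift along the tool's x, y, z as a fraction of full scale, then the turn, a rotation vector about the tool's x, y, z as a fraction of full scale. In form: [[[tx, ty, tz], [wx, wy, wz]], ...]. A call has 1 to 8 rows; each row is the pose to reach, as a shift and turn from the pose commanded when the call began, along the tool's axes at that moment; what a row does not reach only later rows make up. Full scale, the value 1, is 0.1 m for a shift and 30 degrees for a turn. A row lasts 1/12 s, in which the tool goes at most 41.7 mm and 7.16 degrees, less where a joint would pass 70% of its speed; a pose out of reach is approached as far as the arm can. A call with a number of a shift or a turn outside -1 to 1 is refused whole. A call with a gripper value outside its range is refused whole. "gripper" is the opening, from -1 (shut) to 1 (fully open), set as the call begins (left out, the last holds). The fingers move at their own pace and stop on an object; the grip force is fixed at half the most. Time passes only in rows, so rows that repeat a pose let the fingers close. It gives the time, the measured TCP pose, the force, the opening and the grip force at its end, in the units of the state.
- manip.state(): the state, without advancing time (a new reading comes with each control period).
- manip.get_image(name): name is "side" or "top"; returns the picture (420x560x3 uint8, blue, green, red); there is no depth.
- manip.camera_params(name): a dict with "fx", "fy", "cx", "cy" (pixels), "T" (4x4, takes a point from camera to world coordinates). Camera axes: x right, y up, looking along -z (the intrinsics and any distortion apply to the point x, -y, -z); pixel columns grow to the right and rows downward; lengths in mm; the calibration is good to about 2 mm. A picture is of the moment at which its call begins. camera_params takes no time and is no camera call.
- manip.job_done(): hands the job in; it is judged then, once.
Trained networks look in the newest picture that a camera, given by its name, has taken for a name from the list of things; names that differ only in an ending like _2 or _b are one class to them, and where a whole thing is asked for, a point or a joint stands for the part that bears it (a point fixed in the world has none). Each returns a list of dicts, best first, with "confidence" (0 to 1); they miss things now and then, are a little off and sometimes report something else, mostly with a low value. They report only what shows in the picture. A call takes as long as a camera call.
- manip.spot_in(name, camera): "point" ([x, y, z] in mm, in the coordinates of the camera as it stood for that picture, good to about 4 mm: the middle of the surface that is visible of it).
- manip.spot_point(name, camera): "point" ([x, y, z] in mm, in the coordinates of the camera as it stood for that picture, good to about 4 mm: a listed point, or the origin of a listed thing).
The state is a dict: "time_s": time; "joint_positions": joint angles; "qvel": joint speeds; "joint_torque": joint torques, N m; "ee_pos": TCP position; "tool_rot": TCP orientation; "force": force on the tool from outside, world axes, zero at the start; "wrist_torque": the same for the moment, N m; "opening": finger opening in mm; "gripper_force": force on a finger pad.
Only numpy, scipy, OpenCV 4.12 (cv2) and the standard library are available. Lean on these libraries where they do the work, as an engineer would, in place of code of your own. Each camera call takes 0.05 s, during which the arm holds its last target. There are 200 camera calls.

## Working session

There is one attempt and no reset: what is moved stays moved. The work goes in short steps, Python scripts to look and compute and a tool call to move; the robot and the scene stay as the last step left them, time stands still between calls to the robot, and variables do not carry over. Pictures are saved under pics/ and viewed, at most 10 in all, crops included, and the job is handed in when it is done.

Besides the shell and the picture viewer there is one more tool, called by a JSON object that holds its "method" and its "body", one argument or row to a line. apply_moves: Moves the arm, as the interface text tells. Shift numbers are shares of 0.1 m and turn numbers shares of 30 degrees, none past 1 either way. Its arguments: {"type":"object","properties":{"commands":{"type":"array"},"gripper":{"type":"number"}},"required":["commands"]}

```bash
mkdir -p pics
cat > h.py <<'E'
import numpy as np, cv2
from bench import manip
def W(cam,p):
    T=np.array(manip.camera_params(cam)["T"]); return (T@np.append(p,1))[:3]
def find(n,cam,f="spot_point",k=1):
    return [(round(d["confidence"],2),W(cam,d["point"]).round(1).tolist()) for d in getattr(manip,f)(n,cam)[:k]]
E
python3 - <<'E'
from h import *
for c in("side","top"):
    cv2.imwrite(f"pics/{c}0.png",manip.get_image(c))
    for n in("mixer","axle","pickup","yellow_tube","crank_grip","drum"): print(c,n,find(n,c))
    p=manip.camera_params(c); print({k:np.round(v,3).tolist() for k,v in p.items()})
s=manip.state(); print(s["time_s"],s["ee_pos"],s["tool_rot"],s["opening"])
E
```

```text
side mixer [(0.92, [542.9, -101.2, -1.1])]
side axle [(0.89, [542.0, -95.9, 45.7])]
side pickup [(0.9, [617.7, -44.8, 125.5])]
side yellow_tube [(0.59, [611.3, -165.5, 126.4])]
side crank_grip [(0.82, [594.7, -64.5, 194.1])]
side drum [(0.97, [543.5, -97.1, 58.4])]
{'fx': 397.021, 'fy': 397.021, 'cx': 276.735, 'cy': 210.058, 'T': [[0.819, -0.34, 0.462, 971.759], [0.574, 0.476, -0.667, -673.258], [0.007, 0.811, 0.585, 739.88], [0.0, 0.0, 0.0, 1.0]]}
top mixer []
top axle []
top pickup [(0.76, [618.1, -47.6, 125.7])]
top yellow_tube [(0.93, [609.2, -166.1, 127.8])]
top crank_grip [(0.48, [594.6, -60.6, 195.5])]
top drum [(0.95, [542.0, -103.2, 60.6])]
{'fx': 536.367, 'fy': 536.367, 'cx': 286.455, 'cy': 210.985, 'T': [[-0.013, 0.99, -0.141, 253.904], [-1.0, -0.012, 0.009, 5.952], [0.007, 0.141, 0.99, 1851.993], [0.0, 0.0, 0.0, 1.0]]}
0.7 [ 193.53480799 -594.28365915  214.60361144] [[ 9.50861529e-01  3.09616459e-01  2.24508372e-05]
 [ 3.09616459e-01 -9.50861529e-01 -1.77367021e-05]
 [ 1.58560625e-05  2.38162964e-05 -1.00000000e+00]] 91.85536775416996
```

View pics/top0.png

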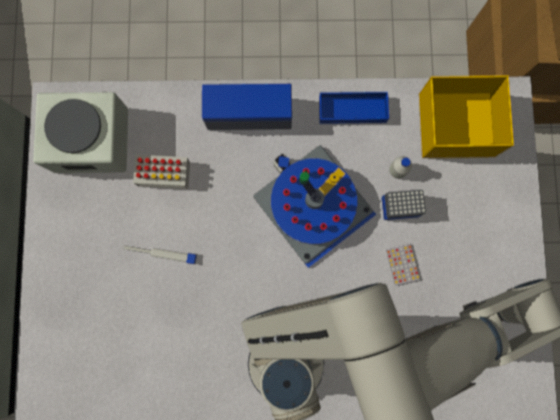

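View pics/side0.png

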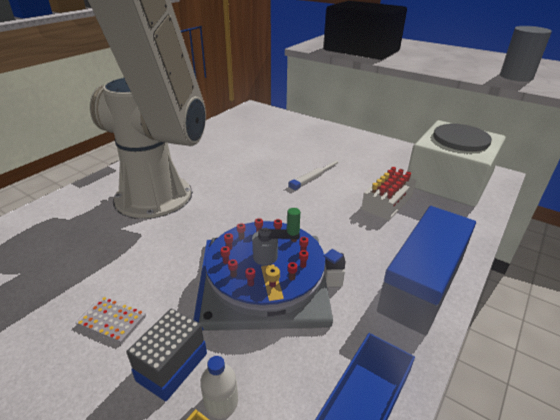

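The top view shows the drum around (315,200), with the grip at (305,178), the yellow tube at (337,175) and the pointer at (283,162). The side view shows the grip at (293,220), the yellow cap at (272,272) and the pointer at (335,262). These match the network reports. Next I'll refine the shaft axis and tube phase from the cap pattern.

```bash
cat >> h.py <<'E'
def proj(cam,P):
    p=manip.camera_params(cam); T=np.array(p["T"]); q=(np.atleast_2d(P)-T[:3,3])@T[:3,:3]
    return np.c_[p["cx"]+p["fx"]*q[:,0]/-q[:,2], p["cy"]-p["fy"]*q[:,1]/-q[:,2]]
def maps(img):
    h,s,v=[c.astype(float) for c in cv2.split(cv2.cvtColor(img,cv2.COLOR_BGR2HSV))]
    ok=(s>110)&(v>60)
    r=ok&((h<9)|(h>168)); y=ok&(h>15)&(h<35)
    return [cv2.GaussianBlur(m.astype(np.float32),(0,0),2.0) for m in(r,y)]
K=np.arange(12)*np.pi/6
def score(m,cam,c,a):   # a = world angle of the yellow tube
    P=np.c_[c[0]+95*np.cos(a+K),c[1]+95*np.sin(a+K),np.full(12,127.)]
    S=np.c_[c[0]+np.array([118,130,140])*np.cos(a),c[1]+np.array([118,130,140])*np.sin(a),np.full(3,87.)]
    g=lambda M,P:cv2.remap(M,*[np.float32(v)[None] for v in proj(cam,P).T],cv2.INTER_LINEAR)[0]
    r=g(m[0],P); y=g(m[1],P)
    return r[1:].sum()-r[0]+2*y[0]-y[1:].sum()*.5+g(m[1],S).sum()
E
python3 - <<'E'
from h import *
from scipy.optimize import minimize
ims={c:maps(cv2.imread(f"pics/{c}0.png")) for c in("side","top")}
for cs in(["side"],["top"],["side","top"]):
    f=lambda v:-sum(score(ims[c],c,v[:2],v[2]) for c in cs)
    r=min((minimize(f,[542.6+dx,-98.5+dy,-.784],method="Nelder-Mead",options=dict(initial_simplex=np.array([[542.6+dx,-98.5+dy,-.784],[548+dx,-98.5+dy,-.784],[542.6+dx,-92+dy,-.784],[542.6+dx,-98.5+dy,-.7]]))) for dx in(-3,3) for dy in(-3,3)),key=lambda r:r.fun)
    print(cs,r.x.round(3),r.fun)
for k in range(2):
  for c in("side","top"):
    manip.get_image(c)
    for n in("axle","pickup","crank_grip","mixer"): print(c,n,find(n,c))
print(manip.state()["time_s"])
E
```

```text
['side'] [ 548.555 -110.08    -0.766] -11.537115097045898
['top'] [ 539.71  -100.814   -0.76 ] -10.907430648803711Traceback (most recent call last):
  File "<stdin>", line 6, in <module>
  File "<stdin>", line 6, in <genexpr>
    res = _minimize_neldermead(fun, x0, args, callback, bounds=bounds,
                               **options)
    fxcc = func(xcc)
    fx = function(np.copy(x), *(wrapper_args + args))
  File "<stdin>", line 5, in <lambda>
  File "<stdin>", line 5, in <genexpr>
  File "h.py", line 20, in score
    r=g(m[0],P); y=g(m[1],P)
                   ~^^^^^^^^
  File "h.py", line 19, in <lambda>
    g=lambda M,P:cv2.remap(M,*[np.float32(v)[None] for v in proj(cam,P).T],cv2.INTER_LINEAR)[0]
                                                            ~~~~^^^^^^^
  File "h.py", line 8, in proj
    p=manip.camera_params(cam); T=np.array(p["T"]); q=(np.atleast_2d(P)-T[:3,3])@T[:3,:3]
ValueError: time passes only in moves, steps and waits
```

```bash
python3 - <<'E'
s=open('h.py').read()
s=s.replace('def W(','''import os,pickle
if not os.path.exists('cam.pkl'): pickle.dump({c:manip.camera_params(c) for c in("side","top")},open('cam.pkl','wb'))
CAM=pickle.load(open('cam.pkl','rb'))
ZC={"side":127.,"top":127.}
def W(''').replace('manip.camera_params(cam)','CAM[cam]').replace('np.full(12,127.)','np.full(12,ZC[cam])')
open('h.py','w').write(s)
E
python3 - <<'E'
from h import *
import h
from scipy.optimize import minimize
ims={c:maps(cv2.imread(f"pics/{c}0.png")) for c in("side","top")}
def fit(cs,z):
    def f(v):
        for c in cs: h.ZC[c]=z[c]
        return -sum(score(ims[c],c,v[:2],v[2]) for c in cs)
    x0=np.array([542,-100,-.77])
    return minimize(f,x0,method="Nelder-Mead",options=dict(initial_simplex=x0+np.array([[0,0,0],[6,0,0],[0,6,0],[0,0,.08]])))
for z in(110,115,120,127): 
    for c in ims:
        r=fit([c],{c:z}); print(c,z,r.x.round(3),round(r.fun,2))
for k in range(2):
  for c in("side","top"):
    manip.get_image(c)
    for n in("axle","pickup","crank_grip","mixer"): print(c,n,find(n,c))
print(manip.state()["time_s"])
E
```

```text
side 110 [538.    -95.901  -0.767] -13.05
top 110 [ 542.195 -101.805   -0.761] -10.7
side 115 [541.061 -99.767  -0.772] -12.77
top 115 [ 541.317 -101.819   -0.761] -10.78
side 120 [ 543.586 -103.669   -0.771] -12.29
top 120 [ 540.64  -101.684   -0.761] -10.83
side 127 [ 548.636 -110.173   -0.769] -11.54
top 127 [ 539.766 -100.686   -0.76 ] -10.9
side axle [(0.59, [541.2, -97.8, 46.0])]
side pickup [(0.93, [615.0, -44.4, 126.8])]
side crank_grip [(0.88, [594.9, -63.9, 195.2])]
side mixer [(0.76, [541.1, -97.4, -3.0])]
top axle []
top pickup [(0.61, [615.9, -46.5, 126.7])]
top crank_grip [(0.47, [596.4, -65.2, 194.4])]
top mixer [(0.91, [537.6, -104.0, 2.2])]
side axle [(0.64, [538.8, -95.0, 46.5])]
side pickup [(0.82, [616.0, -47.1, 124.3])]
side crank_grip [(0.69, [596.2, -65.0, 195.2])]
side mixer [(0.88, [540.4, -98.0, -1.8])]
top axle []
top pickup [(0.86, [614.9, -47.1, 125.7])]
top crank_grip [(0.59, [593.9, -60.4, 196.7])]
top mixer [(0.74, [537.6, -102.8, 1.9])]
1.7
```

{"method": "apply_moves", "body": {
  "commands": [
    [[0.2,-0.14,-0.02],[0,0,0]],
    [[0.55,-0.38,-0.04],[0,0,0]],
    [[0.91,-0.634,-0.06],[0,0,0]]
  ],
  "gripper": 1
}}

```text
time_s: 1.95
ee_pos: [258.5, -508.0, 220.3]
tool_rot: [[0.952, 0.307, 0.0], [0.307, -0.952, -0.0], [0.0, 0.0, -1.0]]
force: [0.5, 0.3, 0.6]
opening: 92.2
gripper_force: 0.0
```

{"method": "apply_moves", "body": {
  "commands": [
    [[0.3,-0.211,-0.02],[0,0,0]],
    [[0.6,-0.42,-0.04],[0,0,0]],
    [[0.91,-0.634,-0.06],[0,0,0]]
  ]
}}

```text
time_s: 2.2
ee_pos: [326.0, -418.6, 226.7]
tool_rot: [[0.951, 0.309, 0.0], [0.309, -0.951, -0.0], [0.0, 0.0, -1.0]]
force: [0.3, -0.2, 0.6]
opening: 92.2
gripper_force: 0.0
```

{"method": "apply_moves", "body": {
  "commands": [
    [[0.3,-0.211,-0.02],[0,0,0]],
    [[0.6,-0.42,-0.04],[0,0,0]],
    [[0.91,-0.634,-0.06],[0,0,0]]
  ]
}}

```text
time_s: 2.45
ee_pos: [393.0, -330.1, 232.8]
tool_rot: [[0.951, 0.309, 0.0], [0.309, -0.951, -0.0], [0.0, 0.0, -1.0]]
force: [0.3, -0.8, -0.0]
opening: 91.9
gripper_force: 0.0
```

{"method": "apply_moves", "body": {
  "commands": [
    [[0.3,-0.211,-0.02],[0,0,0]],
    [[0.6,-0.42,-0.04],[0,0,0]],
    [[0.91,-0.634,-0.06],[0,0,0]]
  ]
}}

```text
time_s: 2.7
ee_pos: [460.0, -241.5, 238.8]
tool_rot: [[0.951, 0.31, 0.001], [0.31, -0.951, -0.0], [0.0, 0.001, -1.0]]
force: [0.3, -0.6, -0.2]
opening: 92.0
gripper_force: 0.0
```

{"method": "apply_moves", "body": {
  "commands": [
    [[0.3,-0.211,-0.02],[0,0,0]],
    [[0.6,-0.42,-0.04],[0,0,0]],
    [[0.91,-0.634,-0.06],[0,0,0]]
  ]
}}

```text
time_s: 2.95
ee_pos: [526.9, -153.0, 244.8]
tool_rot: [[0.951, 0.31, 0.0], [0.31, -0.951, -0.0], [0.0, 0.0, -1.0]]
force: [0.9, -0.5, -0.5]
opening: 91.9
gripper_force: 0.0
```

{"method": "apply_moves", "body": {
  "commands": [
    [[0.3,-0.211,-0.02],[0,0,0]],
    [[0.6,-0.42,-0.04],[0,0,0]],
    [[0.91,-0.634,-0.06],[0,0,0]],
    [[0.91,-0.634,-0.06],[0,0,0]],
    [[0.91,-0.634,-0.06],[0,0,0]]
  ]
}}

```text
time_s: 3.37
ee_pos: [593.7, -64.6, 250.2]
tool_rot: [[0.95, 0.312, -0.0], [0.312, -0.95, -0.0], [-0.0, -0.0, -1.0]]
force: [0.6, -0.6, -0.8]
opening: 91.9
gripper_force: 0.0
```

{"method": "apply_moves", "body": {
  "commands": [
    [[0,0,0.25],[0,0,0]],
    [[0,0,0.5],[0,0,0]],
    [[0,0,0.74],[0,0,0]],
    [[0,0,0.74],[0,0,0]]
  ]
}}

```text
time_s: 3.7
ee_pos: [589.2, -66.9, 172.1]
tool_rot: [[0.951, 0.309, -0.007], [0.309, -0.951, 0.001], [-0.007, -0.003, -1.0]]
force: [-0.2, -0.2, -1.3]
opening: 91.7
gripper_force: 0.0
```

{"method": "apply_moves", "body": {
  "commands": [
    [[0,0,0],[0,0,0]],
    [[0,0,0],[0,0,0]],
    [[0,0,0],[0,0,0]],
    [[0,0,0],[0,0,0]],
    [[0,0,0],[0,0,0]],
    [[0,0,0],[0,0,0]]
  ],
  "gripper": -1
}}

```text
time_s: 4.2
ee_pos: [593.3, -66.2, 177.2]
tool_rot: [[0.951, 0.31, 0.001], [0.31, -0.951, -0.0], [0.001, 0.001, -1.0]]
force: [-0.4, 0.0, -0.1]
opening: 53.7
gripper_force: 0.0
```

Run:
```python
from h import *
import h
h.ZC.update(side=115.,top=122.)
s=manip.state(); print({k:np.round(s[k],2).tolist() for k in("time_s","ee_pos","force","opening","gripper_force","joint_positions")})
for c in("side","top"):
    im=manip.get_image(c); cv2.imwrite(f"pics/{c}1.png",im); m=maps(im)
    A=np.arange(-180,180,.5)*np.pi/180; v=[score(m,c,(541,-100),a) for a in A]; o=np.argsort(v)[::-1][:3]
    print(c,np.degrees(A[o]),np.array(v)[o])
a=[cv2.imread(f"pics/{c}1.png")[60:380,130:430] for c in("side","top")]
cv2.imwrite("pics/both1.png",np.hstack(a))
print(manip.state()["time_s"])
```

```text
{'time_s': 4.2, 'ee_pos': [593.3, -66.21, 177.23], 'force': [-0.39, 0.05, -0.06], 'opening': 53.65, 'gripper_force': 0.0, 'joint_positions': [-6.51, 19.88, 99.24, -0.0, 60.82, 65.45]}
side [-44.  -43.5 -44.5] [12.684988  12.674264  12.6460905]
top [-45.5 -46.  -45. ] [4.4235425 4.420127  4.3958044]
4.3
```

View pics/both1.png

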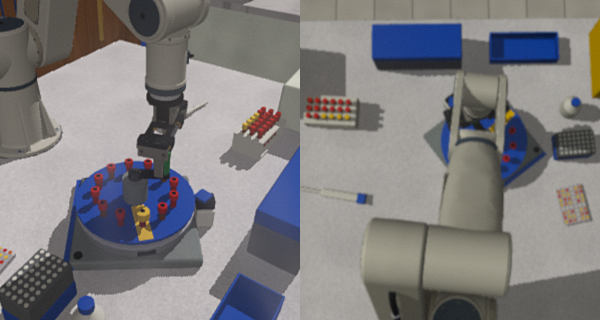

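The side view (left half) shows the jaws around the green grip at (165,163), with the yellow tube at (142,212) clear and unoccluded. The arm covers much of the top view, so I'll track the drum with the side camera. Next I'll finish closing.

{"method": "apply_moves", "body": {
  "commands": [
    [[0,0,0],[0,0,0]],
    [[0,0,0],[0,0,0]],
    [[0,0,0],[0,0,0]],
    [[0,0,0],[0,0,0]],
    [[0,0,0],[0,0,0]]
  ],
  "gripper": -1
}}

```text
time_s: 4.72
ee_pos: [593.0, -66.1, 176.4]
tool_rot: [[0.951, 0.31, -0.0], [0.31, -0.951, -0.0], [-0.0, 0.0, -1.0]]
force: [0.5, 0.2, 0.7]
opening: 29.7
gripper_force: 30.0
```

```bash
cat >> h.py <<'E'
import json
Y=np.radians(18.04)
ex,ey=np.array([np.cos(Y),np.sin(Y)]),np.array([np.sin(Y),-np.cos(Y)])
def tool(v): return np.c_[v@ex,v@ey]
def rows(Ch,P,angles,R=65):
    """rows (fraction of 0.1 m) for hand from commanded P along circle about Ch; returns rounded rows and new commanded P"""
    H=Ch+R*np.c_[np.cos(angles),np.sin(angles)]
    t=np.round(tool(H-P)/100,2)
    return t, P+100*(t[-1,0]*ex+t[-1,1]*ey)
def show(t): print("["+", ".join(f"[[{a:g}, {b:g}, 0], [0, 0, 0]]" for a,b in t+0.0)+"]")
def angle_now(pred=None,c="side"):
    ZC.update(side=115.,top=122.)
    im=manip.get_image(c); m=maps(im); A=np.radians(np.arange(-180,180,.25)); 
    v=np.array([score(m,c,(541,-100),a) for a in A]); i=v.argmax(); return A[i],v[i],im
E
python3 - <<'E'
from h import *
P=np.array([593,-66.1]); g0=np.radians(34); Ch=P-65*np.array([np.cos(g0),np.sin(g0)]); print(Ch)
g=g0
for k in range(4):
    a=g+.0583*np.arange(1,9); t,P=rows(Ch,P,a); g=a[-1]; show(t); print(P.round(1),np.degrees(g))
E
```

```text
[ 539.11255778 -102.44753873]
[[[-0.01, -0.04, 0], [0, 0, 0]], [[-0.03, -0.07, 0], [0, 0, 0]], [[-0.04, -0.11, 0], [0, 0, 0]], [[-0.06, -0.14, 0], [0, 0, 0]], [[-0.08, -0.17, 0], [0, 0, 0]], [[-0.1, -0.2, 0], [0, 0, 0]], [[-0.12, -0.23, 0], [0, 0, 0]], [[-0.15, -0.26, 0], [0, 0, 0]]]
[570.7 -46. ] 60.7227515649016
[[[-0.02, -0.03, 0], [0, 0, 0]], [[-0.05, -0.05, 0], [0, 0, 0]], [[-0.08, -0.08, 0], [0, 0, 0]], [[-0.11, -0.1, 0], [0, 0, 0]], [[-0.14, -0.12, 0], [0, 0, 0]], [[-0.18, -0.14, 0], [0, 0, 0]], [[-0.21, -0.16, 0], [0, 0, 0]], [[-0.25, -0.17, 0], [0, 0, 0]]]
[541.7 -37.6] 87.44550312980319
[[[-0.03, -0.01, 0], [0, 0, 0]], [[-0.07, -0.02, 0], [0, 0, 0]], [[-0.11, -0.03, 0], [0, 0, 0]], [[-0.14, -0.04, 0], [0, 0, 0]], [[-0.18, -0.04, 0], [0, 0, 0]], [[-0.22, -0.04, 0], [0, 0, 0]], [[-0.26, -0.04, 0], [0, 0, 0]], [[-0.29, -0.04, 0], [0, 0, 0]]]
[512.8 -42.8] 114.16825469470479
[[[-0.04, 0.01, 0], [0, 0, 0]], [[-0.08, 0.01, 0], [0, 0, 0]], [[-0.12, 0.02, 0], [0, 0, 0]], [[-0.15, 0.04, 0], [0, 0, 0]], [[-0.19, 0.05, 0], [0, 0, 0]], [[-0.22, 0.07, 0], [0, 0, 0]], [[-0.26, 0.08, 0], [0, 0, 0]], [[-0.29, 0.1, 0], [0, 0, 0]]]
[488.4 -61.3] 140.8910062596064
```

{"method": "apply_moves", "body": {
  "commands": [
    [[-0.01,-0.04,0],[0,0,0]],
    [[-0.03,-0.07,0],[0,0,0]],
    [[-0.04,-0.11,0],[0,0,0]],
    [[-0.06,-0.14,0],[0,0,0]],
    [[-0.08,-0.17,0],[0,0,0]],
    [[-0.1,-0.2,0],[0,0,0]],
    [[-0.12,-0.23,0],[0,0,0]],
    [[-0.15,-0.26,0],[0,0,0]]
  ]
}}

```text
time_s: 5.38
ee_pos: [571.0, -45.0, 176.6]
tool_rot: [[0.951, 0.31, 0.001], [0.31, -0.951, 0.001], [0.002, -0.001, -1.0]]
force: [3.8, 6.8, -2.9]
opening: 29.7
gripper_force: 30.0
```

{"method": "apply_moves", "body": {
  "commands": [
    [[-0.02,-0.03,0],[0,0,0]],
    [[-0.05,-0.05,0],[0,0,0]],
    [[-0.08,-0.08,0],[0,0,0]],
    [[-0.11,-0.1,0],[0,0,0]],
    [[-0.14,-0.12,0],[0,0,0]],
    [[-0.18,-0.14,0],[0,0,0]],
    [[-0.21,-0.16,0],[0,0,0]],
    [[-0.25,-0.17,0],[0,0,0]]
  ]
}}

```text
time_s: 6.05
ee_pos: [541.1, -36.0, 176.5]
tool_rot: [[0.951, 0.309, -0.0], [0.309, -0.951, 0.002], [0.0, -0.002, -1.0]]
force: [1.1, 11.0, 0.5]
opening: 29.6
gripper_force: 30.0
```

{"method": "apply_moves", "body": {
  "commands": [
    [[-0.03,-0.01,0],[0,0,0]],
    [[-0.07,-0.02,0],[0,0,0]],
    [[-0.11,-0.03,0],[0,0,0]],
    [[-0.14,-0.04,0],[0,0,0]],
    [[-0.18,-0.04,0],[0,0,0]],
    [[-0.22,-0.04,0],[0,0,0]],
    [[-0.26,-0.04,0],[0,0,0]],
    [[-0.29,-0.04,0],[0,0,0]]
  ]
}}

```text
time_s: 6.72
ee_pos: [511.1, -41.6, 176.4]
tool_rot: [[0.951, 0.309, -0.002], [0.309, -0.951, 0.002], [-0.002, -0.003, -1.0]]
force: [-2.6, 6.1, 3.5]
opening: 29.6
gripper_force: 30.0
```

{"method": "apply_moves", "body": {
  "commands": [
    [[-0.04,0.01,0],[0,0,0]],
    [[-0.08,0.01,0],[0,0,0]],
    [[-0.12,0.02,0],[0,0,0]],
    [[-0.15,0.04,0],[0,0,0]],
    [[-0.19,0.05,0],[0,0,0]],
    [[-0.22,0.07,0],[0,0,0]],
    [[-0.26,0.08,0],[0,0,0]],
    [[-0.29,0.1,0],[0,0,0]]
  ]
}}

```text
time_s: 7.38
ee_pos: [486.6, -60.9, 176.4]
tool_rot: [[0.951, 0.31, -0.003], [0.31, -0.951, 0.001], [-0.002, -0.001, -1.0]]
force: [-4.4, 3.0, 5.2]
opening: 29.3
gripper_force: 30.0
```

Run:
```python
from h import *
a,v,im=angle_now(); print(np.degrees(a),v)
for c in ["crank_grip"]: print(find(c,"side"))
s=manip.state(); print({k:np.round(s[k],2).tolist() for k in("time_s","ee_pos","force","opening","gripper_force","joint_positions")})
```

```text
-44.0 12.6582155
[(0.46, [489.7, -61.4, 195.2])]
{'time_s': 7.48, 'ee_pos': [486.4, -61.2, 176.38], 'force': [-4.31, 3.68, 4.43], 'opening': 29.32, 'gripper_force': 30.0, 'joint_positions': [-7.35, 10.84, 111.85, 0.01, 57.48, 64.62]}
```

```bash
cat > step.py <<'E'
import sys; from h import *
from scipy.optimize import least_squares
CH=np.array([538.2,-101.]); PH0=np.radians(-44); L="log.json"
P0=np.log([.048,.098,.04,.05]); SG=np.array([.15,.4,.15,.06])
class Sim:
    def __init__(s,p): s.I,s.J,s.Td,s.kc=np.exp(p); s.w=s.wr=0.; s.a=PH0
    def adv(s,wc,T):
        n=max(1,int(round(T/.004))); h=T/n
        for _ in range(n):
            q=s.kc*(wc-s.w)+.04*(s.wr-s.w)-.01*s.w
            s.wr+=h*.04*(s.w-s.wr)/s.J
            if s.w==0 and abs(q)<=s.Td: continue
            sg=np.sign(s.w) if s.w else np.sign(q)
            w=s.w+h*(q-sg*s.Td)/s.I
            s.w=0. if w*sg<0 else w
            s.a+=h*s.w
def replay(p,d):
    s=Sim(p); out=[]
    for e in d["ev"]:
        if e[0]=="m": out.append(s.a-e[1])
        else: s.adv(e[0],e[1])
    return s,np.array(out)
def load():
    return json.load(open(L)) if os.path.exists(L) else dict(ev=[],g=np.radians(142.4),P=[488.4,-61.3],p=P0.tolist())
def measure(d,fit=True):
    s,_=replay(d["p"],d); t=manip.state()
    a,v,im=angle_now(); a=s.a+(a-s.a+np.pi)%(2*np.pi)-np.pi
    print("t %.2f meas %.1f pred %.1f score %.1f"%(t["time_s"],np.degrees(a),np.degrees(s.a),v),"force",np.round(t["force"],1),"ee",np.round(t["ee_pos"],1))
    if v>7: d["ev"].append(["m",a])
    if fit:
        r=least_squares(lambda p:np.r_[replay(p,d)[1]/.02,(p-P0)/SG],d["p"],diff_step=1e-3,loss="soft_l1"); d["p"]=r.x.tolist()
    d["ev"].append([0.,.05])
    s,o=replay(d["p"],d); print("par",np.exp(d["p"]).round(4),"w %.2f wr %.2f"%(s.w,s.wr),"res",np.degrees(o[-4:]).round(1))
    return s
def emit(d,wcs):
    """log crank speeds (one per row) and print the calls"""
    g=d["g"]; gs=g+np.cumsum(wcs)/12; P=np.array(d["P"]); i=0
    while i<len(gs):
        n=8
        while True:
            t,P1=rows(CH,P,gs[i:i+n])
            if abs(t).max()<=1: break
            n-=1
        show(t); P=P1; i+=n
    d["ev"]+=[[float(w),1/12] for w in wcs]; d["g"]=float(gs[-1]); d["P"]=P.tolist(); json.dump(d,open(L,"w"))
def run(n,wt=1.58,lim=4.4,slew=1.4,K=1.2):
    d=load(); s=measure(d,len(d["ev"])>0); wcs=[]; wc=d.get("wc",0.); lo=hi=s.w
    for _ in range(n):
        des=wt+(s.Td+.01*wt+.04*(wt-s.wr))/s.kc+K*(wt-s.w)
        wc=float(np.clip(np.clip(des,wc-slew,wc+slew),0,lim)); s.adv(wc,1/12); wcs.append(wc)
    d["wc"]=wc; print("wc",np.round(wcs,2),"end w %.2f wr %.2f a %.0f"%(s.w,s.wr,np.degrees(s.a))); emit(d,wcs)
if __name__=="__main__": run(int(sys.argv[1]))
E
python3 step.py 14
```

```text
t 7.48 meas -44.0 pred -44.0 score 12.6 force [-4.3  3.7  4.4] ee [486.4 -61.2 176.4]
par [0.048 0.098 0.04  0.05 ] w 0.00 wr 0.00 res [0.]
wc [1.4  2.8  4.2  4.4  4.4  4.4  4.4  4.4  4.23 4.1  3.99 3.9  3.83 3.76] end w 1.53 wr 0.39 a 21
[[[-0.08, 0.04, 0], [0, 0, 0]], [[-0.18, 0.15, 0], [0, 0, 0]], [[-0.28, 0.36, 0], [0, 0, 0]], [[-0.3, 0.59, 0], [0, 0, 0]], [[-0.23, 0.82, 0], [0, 0, 0]]]
[[[0.14, 0.19, 0], [0, 0, 0]], [[0.34, 0.32, 0], [0, 0, 0]], [[0.57, 0.36, 0], [0, 0, 0]], [[0.8, 0.32, 0], [0, 0, 0]], [[0.99, 0.22, 0], [0, 0, 0]]]
[[[0.14, -0.17, 0], [0, 0, 0]], [[0.22, -0.36, 0], [0, 0, 0]], [[0.24, -0.57, 0], [0, 0, 0]], [[0.19, -0.76, 0], [0, 0, 0]]]
```

{"method": "apply_moves", "body": {
  "commands": [
    [[-0.08,0.04,0],[0,0,0]],
    [[-0.18,0.15,0],[0,0,0]],
    [[-0.28,0.36,0],[0,0,0]],
    [[-0.3,0.59,0],[0,0,0]],
    [[-0.23,0.82,0],[0,0,0]]
  ]
}}

```text
time_s: 7.95
ee_pos: [491.2, -146.7, 176.4]
tool_rot: [[0.951, 0.309, 0.001], [0.309, -0.951, 0.001], [0.001, -0.001, -1.0]]
force: [12.5, 16.0, -4.8]
opening: 29.4
gripper_force: 30.0
```

{"method": "apply_moves", "body": {
  "commands": [
    [[0.14,0.19,0],[0,0,0]],
    [[0.34,0.32,0],[0,0,0]],
    [[0.57,0.36,0],[0,0,0]],
    [[0.8,0.32,0],[0,0,0]],
    [[0.99,0.22,0],[0,0,0]]
  ]
}}

```text
time_s: 8.37
ee_pos: [592.2, -136.9, 176.2]
tool_rot: [[0.951, 0.308, -0.003], [0.308, -0.951, 0.001], [-0.003, -0.002, -1.0]]
force: [-11.8, 4.7, 8.0]
opening: 29.7
gripper_force: 30.0
```

{"method": "apply_moves", "body": {
  "commands": [
    [[0.14,-0.17,0],[0,0,0]],
    [[0.22,-0.36,0],[0,0,0]],
    [[0.24,-0.57,0],[0,0,0]],
    [[0.19,-0.76,0],[0,0,0]]
  ]
}}

```text
time_s: 8.7
ee_pos: [587.4, -58.4, 176.4]
tool_rot: [[0.951, 0.31, -0.0], [0.31, -0.951, -0.002], [-0.001, 0.002, -1.0]]
force: [-2.4, -4.9, 0.4]
opening: 29.3
gripper_force: 30.0
```

```bash
python3 step.py 12
```

```text
t 8.70 meas 12.5 pred 20.8 score 12.3 force [-2.4 -4.9  0.4] ee [587.4 -58.4 176.4]
par [0.0555 0.1006 0.0425 0.0481] w 1.24 wr 0.35 res [0.  0.2]
wc [4.21 4.1  4.   3.92 3.85 3.79 3.74 3.69 3.65 3.61 3.58 3.55] end w 1.57 wr 0.72 a 101
[[[-0.13, -0.19, 0], [0, 0, 0]], [[-0.3, -0.33, 0], [0, 0, 0]], [[-0.51, -0.39, 0], [0, 0, 0]], [[-0.72, -0.39, 0], [0, 0, 0]], [[-0.92, -0.32, 0], [0, 0, 0]]]
[[[-0.16, 0.13, 0], [0, 0, 0]], [[-0.27, 0.3, 0], [0, 0, 0]], [[-0.32, 0.49, 0], [0, 0, 0]], [[-0.32, 0.69, 0], [0, 0, 0]], [[-0.26, 0.87, 0], [0, 0, 0]]]
[[[0.12, 0.16, 0], [0, 0, 0]], [[0.27, 0.27, 0], [0, 0, 0]]]
```

{"method": "apply_moves", "body": {
  "commands": [
    [[-0.13,-0.19,0],[0,0,0]],
    [[-0.3,-0.33,0],[0,0,0]],
    [[-0.51,-0.39,0],[0,0,0]],
    [[-0.72,-0.39,0],[0,0,0]],
    [[-0.92,-0.32,0],[0,0,0]]
  ]
}}

```text
time_s: 9.17
ee_pos: [489.3, -56.9, 176.5]
tool_rot: [[0.95, 0.311, 0.002], [0.311, -0.95, -0.002], [0.001, 0.002, -1.0]]
force: [12.7, -9.9, -7.2]
opening: 29.2
gripper_force: 30.0
```

{"method": "apply_moves", "body": {
  "commands": [
    [[-0.16,0.13,0],[0,0,0]],
    [[-0.27,0.3,0],[0,0,0]],
    [[-0.32,0.49,0],[0,0,0]],
    [[-0.32,0.69,0],[0,0,0]],
    [[-0.26,0.87,0],[0,0,0]]
  ]
}}

```text
time_s: 9.58
ee_pos: [492.4, -148.0, 176.4]
tool_rot: [[0.951, 0.308, 0.002], [0.308, -0.951, 0.001], [0.003, -0.001, -1.0]]
force: [12.3, 14.7, -5.9]
opening: 29.5
gripper_force: 30.0
```

{"method": "apply_moves", "body": {
  "commands": [
    [[0.12,0.16,0],[0,0,0]],
    [[0.27,0.27,0],[0,0,0]]
  ]
}}

```text
time_s: 9.75
ee_pos: [526.2, -165.0, 176.3]
tool_rot: [[0.951, 0.308, -0.0], [0.308, -0.951, 0.002], [0.0, -0.002, -1.0]]
force: [1.6, 13.6, 0.1]
opening: 29.6
gripper_force: 30.0
```

```bash
python3 step.py 15; python3 -c "
import json;d=json.load(open('log.json'));print(d['g'],d['P'])"
```

```text
t 9.75 meas 103.8 pred 100.9 score 13.0 force [ 1.6 13.6  0.1] ee [ 526.2 -165.   176.3]
par [0.0583 0.0892 0.0408 0.049 ] w 1.48 wr 0.82 res [ 0.   0.5 -0.2]
wc [3.48 3.43 3.39 3.35 3.32 3.29 3.27 3.24 3.22 3.2  3.18 3.16 3.14 3.13
 3.11] end w 1.58 wr 1.14 a 219
[[[0.18, 0.07, 0], [0, 0, 0]], [[0.36, 0.08, 0], [0, 0, 0]], [[0.54, 0.04, 0], [0, 0, 0]], [[0.7, -0.05, 0], [0, 0, 0]], [[0.83, -0.17, 0], [0, 0, 0]], [[0.91, -0.33, 0], [0, 0, 0]], [[0.96, -0.5, 0], [0, 0, 0]], [[0.95, -0.67, 0], [0, 0, 0]]]
[[[-0.05, -0.17, 0], [0, 0, 0]], [[-0.14, -0.32, 0], [0, 0, 0]], [[-0.27, -0.43, 0], [0, 0, 0]], [[-0.42, -0.51, 0], [0, 0, 0]], [[-0.59, -0.55, 0], [0, 0, 0]], [[-0.75, -0.54, 0], [0, 0, 0]], [[-0.91, -0.49, 0], [0, 0, 0]]]
14.888997384620486 [494.14863910957655, -53.117509646333446]
```

{"method": "apply_moves", "body": {
  "commands": [
    [[0.18,0.07,0],[0,0,0]],
    [[0.36,0.08,0],[0,0,0]],
    [[0.54,0.04,0],[0,0,0]],
    [[0.7,-0.05,0],[0,0,0]],
    [[0.83,-0.17,0],[0,0,0]],
    [[0.91,-0.33,0],[0,0,0]],
    [[0.96,-0.5,0],[0,0,0]],
    [[0.95,-0.67,0],[0,0,0]]
  ]
}}

```text
time_s: 10.47
ee_pos: [596.0, -71.5, 176.4]
tool_rot: [[0.951, 0.31, 0.0], [0.31, -0.951, -0.001], [-0.0, 0.001, -1.0]]
force: [-1.0, -1.5, -0.2]
opening: 29.3
gripper_force: 30.0
```

{"method": "apply_moves", "body": {
  "commands": [
    [[-0.05,-0.17,0],[0,0,0]],
    [[-0.14,-0.32,0],[0,0,0]],
    [[-0.27,-0.43,0],[0,0,0]],
    [[-0.42,-0.51,0],[0,0,0]],
    [[-0.59,-0.55,0],[0,0,0]],
    [[-0.75,-0.54,0],[0,0,0]],
    [[-0.91,-0.49,0],[0,0,0]]
  ]
}}

```text
time_s: 11.05
ee_pos: [493.1, -53.2, 176.5]
tool_rot: [[0.95, 0.311, 0.001], [0.311, -0.95, -0.001], [0.001, 0.001, -1.0]]
force: [7.1, -6.1, -3.5]
opening: 29.7
gripper_force: 30.0
```

```bash
python3 step.py 16
```

```text
t 11.05 meas 214.0 pred 219.3 score 12.8 force [ 7.1 -6.1 -3.5] ee [493.1 -53.2 176.5]
par [0.055  0.1088 0.0422 0.0488] w 1.38 wr 1.01 res [ 0.   1.3 -0.8  0.2]
wc [3.48 3.42 3.36 3.32 3.28 3.25 3.23 3.2  3.18 3.16 3.15 3.13 3.12 3.11
 3.09 3.08] end w 1.58 wr 1.21 a 335
[[[-0.16, 0.11, 0], [0, 0, 0]], [[-0.28, 0.25, 0], [0, 0, 0]], [[-0.35, 0.41, 0], [0, 0, 0]], [[-0.38, 0.59, 0], [0, 0, 0]], [[-0.36, 0.77, 0], [0, 0, 0]], [[-0.29, 0.93, 0], [0, 0, 0]]]
[[[0.11, 0.13, 0], [0, 0, 0]], [[0.25, 0.23, 0], [0, 0, 0]], [[0.41, 0.29, 0], [0, 0, 0]], [[0.58, 0.31, 0], [0, 0, 0]], [[0.75, 0.28, 0], [0, 0, 0]], [[0.91, 0.21, 0], [0, 0, 0]]]
[[[0.13, -0.1, 0], [0, 0, 0]], [[0.22, -0.24, 0], [0, 0, 0]], [[0.28, -0.4, 0], [0, 0, 0]], [[0.3, -0.56, 0], [0, 0, 0]]]
```

{"method": "apply_moves", "body": {
  "commands": [
    [[-0.16,0.11,0],[0,0,0]],
    [[-0.28,0.25,0],[0,0,0]],
    [[-0.35,0.41,0],[0,0,0]],
    [[-0.38,0.59,0],[0,0,0]],
    [[-0.36,0.77,0],[0,0,0]],
    [[-0.29,0.93,0],[0,0,0]]
  ]
}}

```text
time_s: 11.6
ee_pos: [495.5, -150.6, 176.4]
tool_rot: [[0.951, 0.308, 0.002], [0.308, -0.951, 0.002], [0.003, -0.001, -1.0]]
force: [9.7, 12.4, -4.8]
opening: 29.2
gripper_force: 30.0
```

{"method": "apply_moves", "body": {
  "commands": [
    [[0.11,0.13,0],[0,0,0]],
    [[0.25,0.23,0],[0,0,0]],
    [[0.41,0.29,0],[0,0,0]],
    [[0.58,0.31,0],[0,0,0]],
    [[0.75,0.28,0],[0,0,0]],
    [[0.91,0.21,0],[0,0,0]]
  ]
}}

```text
time_s: 12.1
ee_pos: [588.1, -142.3, 176.3]
tool_rot: [[0.951, 0.309, -0.001], [0.309, -0.951, 0.0], [-0.001, -0.001, -1.0]]
force: [-7.2, 4.5, 3.7]
opening: 29.6
gripper_force: 30.0
```

{"method": "apply_moves", "body": {
  "commands": [
    [[0.13,-0.1,0],[0,0,0]],
    [[0.22,-0.24,0],[0,0,0]],
    [[0.28,-0.4,0],[0,0,0]],
    [[0.3,-0.56,0],[0,0,0]]
  ]
}}

```text
time_s: 12.43
ee_pos: [599.3, -78.9, 176.4]
tool_rot: [[0.951, 0.31, -0.001], [0.31, -0.951, -0.001], [-0.001, 0.001, -1.0]]
force: [-5.0, -5.1, 3.3]
opening: 29.5
gripper_force: 30.0
```

```bash
python3 step.py 16
```

```text
t 12.43 meas 334.8 pred 335.4 score 12.5 force [-5.  -5.1  3.3] ee [599.3 -78.9 176.4]
par [0.055  0.1121 0.0423 0.0489] w 1.44 wr 1.20 res [ 1.4 -0.7  0.1  0.1]
wc [3.24 3.2  3.16 3.14 3.11 3.09 3.07 3.06 3.04 3.03 3.02 3.01 3.   2.99
 2.98 2.98] end w 1.58 wr 1.33 a 457
[[[-0.03, -0.18, 0], [0, 0, 0]], [[-0.1, -0.33, 0], [0, 0, 0]], [[-0.21, -0.46, 0], [0, 0, 0]], [[-0.35, -0.56, 0], [0, 0, 0]], [[-0.5, -0.62, 0], [0, 0, 0]], [[-0.67, -0.64, 0], [0, 0, 0]], [[-0.83, -0.61, 0], [0, 0, 0]], [[-0.98, -0.55, 0], [0, 0, 0]]]
[[[-0.13, 0.11, 0], [0, 0, 0]], [[-0.23, 0.24, 0], [0, 0, 0]], [[-0.3, 0.39, 0], [0, 0, 0]], [[-0.32, 0.55, 0], [0, 0, 0]], [[-0.3, 0.71, 0], [0, 0, 0]], [[-0.25, 0.86, 0], [0, 0, 0]], [[-0.16, 0.99, 0], [0, 0, 0]]]
[[[0.13, 0.11, 0], [0, 0, 0]]]
```

{"method": "apply_moves", "body": {
  "commands": [
    [[-0.03,-0.18,0],[0,0,0]],
    [[-0.1,-0.33,0],[0,0,0]],
    [[-0.21,-0.46,0],[0,0,0]],
    [[-0.35,-0.56,0],[0,0,0]],
    [[-0.5,-0.62,0],[0,0,0]],
    [[-0.67,-0.64,0],[0,0,0]],
    [[-0.83,-0.61,0],[0,0,0]],
    [[-0.98,-0.55,0],[0,0,0]]
  ]
}}

```text
time_s: 13.15
ee_pos: [488.7, -57.8, 176.5]
tool_rot: [[0.95, 0.311, 0.002], [0.311, -0.95, -0.001], [0.001, 0.001, -1.0]]
force: [8.1, -5.5, -6.4]
opening: 29.6
gripper_force: 30.0
```

{"method": "apply_moves", "body": {
  "commands": [
    [[-0.13,0.11,0],[0,0,0]],
    [[-0.23,0.24,0],[0,0,0]],
    [[-0.3,0.39,0],[0,0,0]],
    [[-0.32,0.55,0],[0,0,0]],
    [[-0.3,0.71,0],[0,0,0]],
    [[-0.25,0.86,0],[0,0,0]],
    [[-0.16,0.99,0],[0,0,0]]
  ]
}}

```text
time_s: 13.73
ee_pos: [505.1, -157.3, 176.4]
tool_rot: [[0.951, 0.308, 0.001], [0.308, -0.951, 0.002], [0.001, -0.001, -1.0]]
force: [5.4, 10.1, -1.5]
opening: 29.4
gripper_force: 30.0
```

{"method": "apply_moves", "body": {
  "commands": [
    [[0.13,0.11,0],[0,0,0]]
  ]
}}

```text
time_s: 13.82
ee_pos: [520.5, -163.7, 176.4]
tool_rot: [[0.951, 0.308, -0.0], [0.308, -0.951, 0.002], [0.0, -0.002, -1.0]]
force: [0.8, 10.7, 1.2]
opening: 29.4
gripper_force: 30.0
```

```bash
python3 step.py 18
```

```text
t 13.82 meas 459.0 pred 457.3 score 12.3 force [ 0.8 10.7  1.2] ee [ 520.5 -163.7  176.4]
par [0.0551 0.1086 0.0415 0.0485] w 1.46 wr 1.36 res [-1.1  0.1  0.7 -0.4]
wc [3.09 3.06 3.03 3.   2.99 2.97 2.96 2.95 2.94 2.93 2.92 2.91 2.91 2.9
 2.9  2.89 2.89 2.88] end w 1.58 wr 1.44 a 597
[[[0.14, 0.07, 0], [0, 0, 0]], [[0.31, 0.11, 0], [0, 0, 0]], [[0.47, 0.1, 0], [0, 0, 0]], [[0.63, 0.06, 0], [0, 0, 0]], [[0.76, -0.03, 0], [0, 0, 0]], [[0.88, -0.14, 0], [0, 0, 0]], [[0.96, -0.28, 0], [0, 0, 0]], [[1, -0.43, 0], [0, 0, 0]]]
[[[0.01, -0.16, 0], [0, 0, 0]], [[-0.02, -0.32, 0], [0, 0, 0]], [[-0.09, -0.46, 0], [0, 0, 0]], [[-0.19, -0.58, 0], [0, 0, 0]], [[-0.32, -0.67, 0], [0, 0, 0]], [[-0.46, -0.73, 0], [0, 0, 0]], [[-0.62, -0.76, 0], [0, 0, 0]], [[-0.77, -0.74, 0], [0, 0, 0]]]
[[[-0.15, 0.05, 0], [0, 0, 0]], [[-0.28, 0.13, 0], [0, 0, 0]]]
```

{"method": "apply_moves", "body": {
  "commands": [
    [[0.14,0.07,0],[0,0,0]],
    [[0.31,0.11,0],[0,0,0]],
    [[0.47,0.1,0],[0,0,0]],
    [[0.63,0.06,0],[0,0,0]],
    [[0.76,-0.03,0],[0,0,0]],
    [[0.88,-0.14,0],[0,0,0]],
    [[0.96,-0.28,0],[0,0,0]],
    [[1,-0.43,0],[0,0,0]]
  ]
}}

```text
time_s: 14.53
ee_pos: [602.3, -91.3, 176.4]
tool_rot: [[0.951, 0.31, -0.001], [0.31, -0.951, -0.001], [-0.001, 0.0, -1.0]]
force: [-4.0, -2.3, 2.8]
opening: 29.5
gripper_force: 30.0
```

{"method": "apply_moves", "body": {
  "commands": [
    [[0.01,-0.16,0],[0,0,0]],
    [[-0.02,-0.32,0],[0,0,0]],
    [[-0.09,-0.46,0],[0,0,0]],
    [[-0.19,-0.58,0],[0,0,0]],
    [[-0.32,-0.67,0],[0,0,0]],
    [[-0.46,-0.73,0],[0,0,0]],
    [[-0.62,-0.76,0],[0,0,0]],
    [[-0.77,-0.74,0],[0,0,0]]
  ]
}}

```text
time_s: 15.2
ee_pos: [505.1, -44.4, 176.4]
tool_rot: [[0.951, 0.311, 0.001], [0.311, -0.951, -0.0], [0.001, 0.001, -1.0]]
force: [3.3, -5.0, -1.3]
opening: 29.7
gripper_force: 30.0
```

{"method": "apply_moves", "body": {
  "commands": [
    [[-0.15,0.05,0],[0,0,0]],
    [[-0.28,0.13,0],[0,0,0]]
  ]
}}

```text
time_s: 15.37
ee_pos: [482.7, -66.0, 176.5]
tool_rot: [[0.951, 0.31, 0.002], [0.31, -0.951, -0.0], [0.002, 0.001, -1.0]]
force: [7.2, -3.2, -4.8]
opening: 29.3
gripper_force: 30.0
```

```bash
python3 step.py 22
```

```text
t 15.37 meas 596.0 pred 596.6 score 13.1 force [ 7.2 -3.2 -4.8] ee [482.7 -66.  176.5]
par [0.0548 0.1066 0.0422 0.0486] w 1.45 wr 1.45 res [ 0.1  0.6 -0.6  0.1]
wc [3.04 3.   2.97 2.95 2.93 2.92 2.91 2.9  2.89 2.88 2.88 2.87 2.87 2.86
 2.86 2.85 2.85 2.85 2.85 2.84 2.84 2.84] end w 1.58 wr 1.50 a 764
[[[-0.11, 0.12, 0], [0, 0, 0]], [[-0.19, 0.26, 0], [0, 0, 0]], [[-0.23, 0.42, 0], [0, 0, 0]], [[-0.24, 0.58, 0], [0, 0, 0]], [[-0.2, 0.73, 0], [0, 0, 0]], [[-0.13, 0.87, 0], [0, 0, 0]], [[-0.02, 0.99, 0], [0, 0, 0]]]
[[[0.13, 0.09, 0], [0, 0, 0]], [[0.27, 0.14, 0], [0, 0, 0]], [[0.43, 0.16, 0], [0, 0, 0]], [[0.58, 0.14, 0], [0, 0, 0]], [[0.73, 0.09, 0], [0, 0, 0]], [[0.86, 0, 0], [0, 0, 0]], [[0.96, -0.11, 0], [0, 0, 0]]]
[[[0.07, -0.14, 0], [0, 0, 0]], [[0.11, -0.29, 0], [0, 0, 0]], [[0.12, -0.44, 0], [0, 0, 0]], [[0.09, -0.59, 0], [0, 0, 0]], [[0.02, -0.73, 0], [0, 0, 0]], [[-0.08, -0.85, 0], [0, 0, 0]], [[-0.2, -0.94, 0], [0, 0, 0]], [[-0.34, -1, 0], [0, 0, 0]]]
```

{"method": "apply_moves", "body": {
  "commands": [
    [[-0.11,0.12,0],[0,0,0]],
    [[-0.19,0.26,0],[0,0,0]],
    [[-0.23,0.42,0],[0,0,0]],
    [[-0.24,0.58,0],[0,0,0]],
    [[-0.2,0.73,0],[0,0,0]],
    [[-0.13,0.87,0],[0,0,0]],
    [[-0.02,0.99,0],[0,0,0]]
  ]
}}

```text
time_s: 16.0
ee_pos: [512.1, -160.7, 176.4]
tool_rot: [[0.951, 0.308, 0.001], [0.308, -0.951, 0.002], [0.001, -0.002, -1.0]]
force: [4.0, 9.8, -0.6]
opening: 29.3
gripper_force: 30.0
```

{"method": "apply_moves", "body": {
  "commands": [
    [[0.13,0.09,0],[0,0,0]],
    [[0.27,0.14,0],[0,0,0]],
    [[0.43,0.16,0],[0,0,0]],
    [[0.58,0.14,0],[0,0,0]],
    [[0.73,0.09,0],[0,0,0]],
    [[0.86,0,0],[0,0,0]],
    [[0.96,-0.11,0],[0,0,0]]
  ]
}}

```text
time_s: 16.58
ee_pos: [600.4, -119.3, 176.3]
tool_rot: [[0.951, 0.31, -0.001], [0.31, -0.951, 0.0], [-0.001, -0.001, -1.0]]
force: [-7.4, 1.8, 5.0]
opening: 29.7
gripper_force: 30.0
```

{"method": "apply_moves", "body": {
  "commands": [
    [[0.07,-0.14,0],[0,0,0]],
    [[0.11,-0.29,0],[0,0,0]],
    [[0.12,-0.44,0],[0,0,0]],
    [[0.09,-0.59,0],[0,0,0]],
    [[0.02,-0.73,0],[0,0,0]],
    [[-0.08,-0.85,0],[0,0,0]],
    [[-0.2,-0.94,0],[0,0,0]],
    [[-0.34,-1,0],[0,0,0]]
  ]
}}

```text
time_s: 17.25
ee_pos: [536.3, -35.4, 176.4]
tool_rot: [[0.95, 0.311, 0.001], [0.311, -0.95, -0.002], [0.001, 0.002, -1.0]]
force: [1.5, -11.4, -1.7]
opening: 29.3
gripper_force: 30.0
```

```bash
cat > brake.py <<'E'
import sys; from step import *
import copy
TGT=np.radians(float(sys.argv[1])); w1=float(sys.argv[2]); nmax=int(sys.argv[3]); tail=int(sys.argv[4])
# drive at w1 (slewed) for n rows, then ramp to 0; n chosen so the drum rests just at TGT; emit at most nmax rows + tail zeros if finished
d=load(); s=measure(d); wc0=d.get("wc",0.)
def prof(n):
    w=wc0; o=[]
    for _ in range(n): w=float(np.clip(w1,w-.7,w+.7)); o.append(w)
    while w>0: w=max(0.,w-.7); o.append(w)
    return o
best=None
for n in range(0,150):
    q=copy.copy(s)
    for w in prof(n): q.adv(w,1/12)
    x=copy.copy(q); x.adv(0,6)
    if x.a>TGT: break
    best=(n,np.degrees(x.a),q.w,q.wr,np.degrees(q.a))
print("best n, rest angle, w, wr at crank stop, a:",best)
if best and best[0]>nmax: o=prof(nmax)[:nmax]
else: o=prof(best[0])+[0.]*tail
d["wc"]=o[-1] if o else 0.
q=copy.copy(s)
for w in o: q.adv(w,1/12)
print("wc",np.round(o,2),"end a %.1f w %.2f wr %.2f"%(np.degrees(q.a),q.w,q.wr)); emit(d,o)
E
python3 brake.py 1109 1.8 22 0
```

```text
t 17.25 meas 764.0 pred 764.1 score 12.4 force [  1.5 -11.4  -1.7] ee [536.3 -35.4 176.4]
par [0.0547 0.1062 0.0423 0.0486] w 1.46 wr 1.50 res [ 0.7 -0.6  0.1  0. ]
best n, rest angle, w, wr at crank stop, a: (63, np.float64(1106.0414157225755), np.float64(0.6488688123236404), np.float64(1.026300670951257), np.float64(1090.0592338317365))
wc [2.14 1.8  1.8  1.8  1.8  1.8  1.8  1.8  1.8  1.8  1.8  1.8  1.8  1.8
 1.8  1.8  1.8  1.8  1.8  1.8  1.8  1.8 ] end a 891.5 w 1.04 wr 1.33
[[[-0.12, -0.02, 0], [0, 0, 0]], [[-0.21, -0.03, 0], [0, 0, 0]], [[-0.31, -0.02, 0], [0, 0, 0]], [[-0.4, 0.01, 0], [0, 0, 0]], [[-0.49, 0.05, 0], [0, 0, 0]], [[-0.58, 0.1, 0], [0, 0, 0]], [[-0.65, 0.16, 0], [0, 0, 0]], [[-0.71, 0.24, 0], [0, 0, 0]]]
[[[-0.05, 0.08, 0], [0, 0, 0]], [[-0.09, 0.17, 0], [0, 0, 0]], [[-0.12, 0.26, 0], [0, 0, 0]], [[-0.13, 0.36, 0], [0, 0, 0]], [[-0.13, 0.46, 0], [0, 0, 0]], [[-0.11, 0.55, 0], [0, 0, 0]], [[-0.07, 0.64, 0], [0, 0, 0]], [[-0.03, 0.73, 0], [0, 0, 0]]]
[[[0.06, 0.08, 0], [0, 0, 0]], [[0.13, 0.15, 0], [0, 0, 0]], [[0.21, 0.2, 0], [0, 0, 0]], [[0.29, 0.25, 0], [0, 0, 0]], [[0.39, 0.28, 0], [0, 0, 0]], [[0.48, 0.3, 0], [0, 0, 0]]]
```

{"method": "apply_moves", "body": {
  "commands": [
    [[-0.12,-0.02,0],[0,0,0]],
    [[-0.21,-0.03,0],[0,0,0]],
    [[-0.31,-0.02,0],[0,0,0]],
    [[-0.4,0.01,0],[0,0,0]],
    [[-0.49,0.05,0],[0,0,0]],
    [[-0.58,0.1,0],[0,0,0]],
    [[-0.65,0.16,0],[0,0,0]],
    [[-0.71,0.24,0],[0,0,0]]
  ]
}}

```text
time_s: 17.97
ee_pos: [475.8, -81.4, 176.4]
tool_rot: [[0.951, 0.309, -0.001], [0.309, -0.951, 0.001], [-0.001, -0.001, -1.0]]
force: [-1.7, 1.6, 2.3]
opening: 29.5
gripper_force: 30.0
```

{"method": "apply_moves", "body": {
  "commands": [
    [[-0.05,0.08,0],[0,0,0]],
    [[-0.09,0.17,0],[0,0,0]],
    [[-0.12,0.26,0],[0,0,0]],
    [[-0.13,0.36,0],[0,0,0]],
    [[-0.13,0.46,0],[0,0,0]],
    [[-0.11,0.55,0],[0,0,0]],
    [[-0.07,0.64,0],[0,0,0]],
    [[-0.03,0.73,0],[0,0,0]]
  ]
}}

```text
time_s: 18.63
ee_pos: [497.4, -151.9, 176.4]
tool_rot: [[0.951, 0.309, 0.0], [0.309, -0.951, 0.0], [0.0, -0.0, -1.0]]
force: [4.5, 6.5, -2.4]
opening: 29.2
gripper_force: 30.0
```

{"method": "apply_moves", "body": {
  "commands": [
    [[0.06,0.08,0],[0,0,0]],
    [[0.13,0.15,0],[0,0,0]],
    [[0.21,0.2,0],[0,0,0]],
    [[0.29,0.25,0],[0,0,0]],
    [[0.39,0.28,0],[0,0,0]],
    [[0.48,0.3,0],[0,0,0]]
  ]
}}

```text
time_s: 19.13
ee_pos: [552.2, -164.3, 176.3]
tool_rot: [[0.951, 0.31, -0.001], [0.31, -0.951, 0.001], [-0.001, -0.001, -1.0]]
force: [-1.6, 8.2, 3.9]
opening: 29.6
gripper_force: 30.0
```

```bash
python3 brake.py 1112 1.5 32 0
```

```text
t 19.13 meas 896.2 pred 891.5 score 9.5 force [-1.6  8.2  3.9] ee [ 552.2 -164.3  176.3]
par [0.0579 0.1283 0.0395 0.0491] w 1.00 wr 1.34 res [-1.  -0.1  1.1 -0.4]
best n, rest angle, w, wr at crank stop, a: (47, np.float64(1110.4801798962628), np.float64(0.5338522737765196), np.float64(0.950363469966931), np.float64(1096.9080434272137))
wc [1.5 1.5 1.5 1.5 1.5 1.5 1.5 1.5 1.5 1.5 1.5 1.5 1.5 1.5 1.5 1.5 1.5 1.5
 1.5 1.5 1.5 1.5 1.5 1.5 1.5 1.5 1.5 1.5 1.5 1.5 1.5 1.5] end a 1031.9 w 0.80 wr 1.07
[[[0.08, 0, 0], [0, 0, 0]], [[0.16, -0.01, 0], [0, 0, 0]], [[0.24, -0.02, 0], [0, 0, 0]], [[0.32, -0.05, 0], [0, 0, 0]], [[0.39, -0.08, 0], [0, 0, 0]], [[0.46, -0.13, 0], [0, 0, 0]], [[0.52, -0.18, 0], [0, 0, 0]], [[0.58, -0.24, 0], [0, 0, 0]]]
[[[0.04, -0.07, 0], [0, 0, 0]], [[0.08, -0.14, 0], [0, 0, 0]], [[0.11, -0.22, 0], [0, 0, 0]], [[0.13, -0.29, 0], [0, 0, 0]], [[0.14, -0.38, 0], [0, 0, 0]], [[0.14, -0.46, 0], [0, 0, 0]], [[0.13, -0.54, 0], [0, 0, 0]], [[0.11, -0.62, 0], [0, 0, 0]]]
[[[-0.03, -0.07, 0], [0, 0, 0]], [[-0.07, -0.14, 0], [0, 0, 0]], [[-0.12, -0.21, 0], [0, 0, 0]], [[-0.18, -0.27, 0], [0, 0, 0]], [[-0.24, -0.32, 0], [0, 0, 0]], [[-0.31, -0.36, 0], [0, 0, 0]], [[-0.38, -0.39, 0], [0, 0, 0]], [[-0.46, -0.42, 0], [0, 0, 0]]]
[[[-0.08, -0.01, 0], [0, 0, 0]], [[-0.16, -0.02, 0], [0, 0, 0]], [[-0.24, -0.01, 0], [0, 0, 0]], [[-0.32, 0, 0], [0, 0, 0]], [[-0.4, 0.03, 0], [0, 0, 0]], [[-0.47, 0.06, 0], [0, 0, 0]], [[-0.54, 0.11, 0], [0, 0, 0]], [[-0.6, 0.16, 0], [0, 0, 0]]]
```

{"method": "apply_moves", "body": {
  "commands": [
    [[0.08,0,0],[0,0,0]],
    [[0.16,-0.01,0],[0,0,0]],
    [[0.24,-0.02,0],[0,0,0]],
    [[0.32,-0.05,0],[0,0,0]],
    [[0.39,-0.08,0],[0,0,0]],
    [[0.46,-0.13,0],[0,0,0]],
    [[0.52,-0.18,0],[0,0,0]],
    [[0.58,-0.24,0],[0,0,0]]
  ]
}}

```text
time_s: 19.85
ee_pos: [599.0, -123.4, 176.3]
tool_rot: [[0.951, 0.31, -0.001], [0.31, -0.951, -0.0], [-0.001, -0.0, -1.0]]
force: [-6.7, 1.0, 5.6]
opening: 29.8
gripper_force: 30.0
```

{"method": "apply_moves", "body": {
  "commands": [
    [[0.04,-0.07,0],[0,0,0]],
    [[0.08,-0.14,0],[0,0,0]],
    [[0.11,-0.22,0],[0,0,0]],
    [[0.13,-0.29,0],[0,0,0]],
    [[0.14,-0.38,0],[0,0,0]],
    [[0.14,-0.46,0],[0,0,0]],
    [[0.13,-0.54,0],[0,0,0]],
    [[0.11,-0.62,0],[0,0,0]]
  ]
}}

```text
time_s: 20.52
ee_pos: [589.9, -61.4, 176.4]
tool_rot: [[0.951, 0.31, -0.0], [0.31, -0.951, -0.001], [-0.001, 0.001, -1.0]]
force: [-5.8, -4.3, 2.7]
opening: 29.6
gripper_force: 30.0
```

{"method": "apply_moves", "body": {
  "commands": [
    [[-0.03,-0.07,0],[0,0,0]],
    [[-0.07,-0.14,0],[0,0,0]],
    [[-0.12,-0.21,0],[0,0,0]],
    [[-0.18,-0.27,0],[0,0,0]],
    [[-0.24,-0.32,0],[0,0,0]],
    [[-0.31,-0.36,0],[0,0,0]],
    [[-0.38,-0.39,0],[0,0,0]],
    [[-0.46,-0.42,0],[0,0,0]]
  ]
}}

```text
time_s: 21.18
ee_pos: [533.5, -35.7, 176.5]
tool_rot: [[0.951, 0.31, 0.001], [0.31, -0.951, 0.0], [0.001, 0.0, -1.0]]
force: [0.1, -5.6, -1.3]
opening: 29.9
gripper_force: 30.0
```

{"method": "apply_moves", "body": {
  "commands": [
    [[-0.08,-0.01,0],[0,0,0]],
    [[-0.16,-0.02,0],[0,0,0]],
    [[-0.24,-0.01,0],[0,0,0]],
    [[-0.32,0,0],[0,0,0]],
    [[-0.4,0.03,0],[0,0,0]],
    [[-0.47,0.06,0],[0,0,0]],
    [[-0.54,0.11,0],[0,0,0]],
    [[-0.6,0.16,0],[0,0,0]]
  ]
}}

```text
time_s: 21.85
ee_pos: [480.5, -70.3, 176.4]
tool_rot: [[0.951, 0.309, -0.001], [0.309, -0.951, 0.0], [-0.001, -0.001, -1.0]]
force: [-3.1, 2.7, 1.8]
opening: 29.5
gripper_force: 30.0
```

```bash
python3 brake.py 1112 1.2 32 12
```

```text
t 21.85 meas 1032.0 pred 1031.9 score 13.2 force [-3.1  2.7  1.8] ee [480.5 -70.3 176.4]
par [0.0579 0.1285 0.0395 0.0491] w 0.74 wr 1.06 res [-0.1  1.1 -0.4 -0. ]
best n, rest angle, w, wr at crank stop, a: (20, np.float64(1110.9792429936413), np.float64(0.45756434299119625), np.float64(0.8735099045772031), np.float64(1100.634792115626))
wc [1.2 1.2 1.2 1.2 1.2 1.2 1.2 1.2 1.2 1.2 1.2 1.2 1.2 1.2 1.2 1.2 1.2 1.2
 1.2 1.2 0.5 0.  0.  0.  0.  0.  0.  0.  0.  0.  0.  0.  0.  0. ] end a 1111.0 w 0.01 wr 0.69
[[[-0.05, 0.04, 0], [0, 0, 0]], [[-0.09, 0.1, 0], [0, 0, 0]], [[-0.12, 0.15, 0], [0, 0, 0]], [[-0.15, 0.21, 0], [0, 0, 0]], [[-0.18, 0.27, 0], [0, 0, 0]], [[-0.19, 0.33, 0], [0, 0, 0]], [[-0.2, 0.4, 0], [0, 0, 0]], [[-0.21, 0.46, 0], [0, 0, 0]]]
[[[0, 0.07, 0], [0, 0, 0]], [[0.01, 0.13, 0], [0, 0, 0]], [[0.03, 0.19, 0], [0, 0, 0]], [[0.05, 0.25, 0], [0, 0, 0]], [[0.07, 0.31, 0], [0, 0, 0]], [[0.11, 0.37, 0], [0, 0, 0]], [[0.15, 0.42, 0], [0, 0, 0]], [[0.19, 0.47, 0], [0, 0, 0]]]
[[[0.05, 0.04, 0], [0, 0, 0]], [[0.1, 0.08, 0], [0, 0, 0]], [[0.16, 0.12, 0], [0, 0, 0]], [[0.21, 0.14, 0], [0, 0, 0]], [[0.24, 0.15, 0], [0, 0, 0]], [[0.24, 0.15, 0], [0, 0, 0]], [[0.24, 0.15, 0], [0, 0, 0]], [[0.24, 0.15, 0], [0, 0, 0]]]
[[[0, 0, 0], [0, 0, 0]], [[0, 0, 0], [0, 0, 0]], [[0, 0, 0], [0, 0, 0]], [[0, 0, 0], [0, 0, 0]], [[0, 0, 0], [0, 0, 0]], [[0, 0, 0], [0, 0, 0]], [[0, 0, 0], [0, 0, 0]], [[0, 0, 0], [0, 0, 0]]]
[[[0, 0, 0], [0, 0, 0]], [[0, 0, 0], [0, 0, 0]]]
```

{"method": "apply_moves", "body": {
  "commands": [
    [[-0.05,0.04,0],[0,0,0]],
    [[-0.09,0.1,0],[0,0,0]],
    [[-0.12,0.15,0],[0,0,0]],
    [[-0.15,0.21,0],[0,0,0]],
    [[-0.18,0.27,0],[0,0,0]],
    [[-0.19,0.33,0],[0,0,0]],
    [[-0.2,0.4,0],[0,0,0]],
    [[-0.21,0.46,0],[0,0,0]]
  ]
}}

```text
time_s: 22.57
ee_pos: [476.1, -121.1, 176.4]
tool_rot: [[0.951, 0.31, 0.0], [0.31, -0.951, -0.0], [-0.0, 0.0, -1.0]]
force: [0.3, 0.4, -0.2]
opening: 29.7
gripper_force: 30.0
```

{"method": "apply_moves", "body": {
  "commands": [
    [[0,0.07,0],[0,0,0]],
    [[0.01,0.13,0],[0,0,0]],
    [[0.03,0.19,0],[0,0,0]],
    [[0.05,0.25,0],[0,0,0]],
    [[0.07,0.31,0],[0,0,0]],
    [[0.11,0.37,0],[0,0,0]],
    [[0.15,0.42,0],[0,0,0]],
    [[0.19,0.47,0],[0,0,0]]
  ]
}}

```text
time_s: 23.23
ee_pos: [509.4, -159.2, 176.5]
tool_rot: [[0.951, 0.31, 0.001], [0.31, -0.951, 0.0], [0.001, 0.0, -1.0]]
force: [0.2, 0.5, -0.1]
opening: 29.7
gripper_force: 30.0
```

{"method": "apply_moves", "body": {
  "commands": [
    [[0.05,0.04,0],[0,0,0]],
    [[0.1,0.08,0],[0,0,0]],
    [[0.16,0.12,0],[0,0,0]],
    [[0.21,0.14,0],[0,0,0]],
    [[0.24,0.15,0],[0,0,0]],
    [[0.24,0.15,0],[0,0,0]],
    [[0.24,0.15,0],[0,0,0]],
    [[0.24,0.15,0],[0,0,0]]
  ]
}}

```text
time_s: 23.9
ee_pos: [535.9, -165.7, 176.4]
tool_rot: [[0.951, 0.31, 0.0], [0.31, -0.951, -0.0], [-0.0, 0.0, -1.0]]
force: [-0.3, -1.2, 0.5]
opening: 29.8
gripper_force: 30.0
```

{"method": "apply_moves", "body": {
  "commands": [
    [[0,0,0],[0,0,0]],
    [[0,0,0],[0,0,0]],
    [[0,0,0],[0,0,0]],
    [[0,0,0],[0,0,0]],
    [[0,0,0],[0,0,0]],
    [[0,0,0],[0,0,0]],
    [[0,0,0],[0,0,0]],
    [[0,0,0],[0,0,0]]
  ]
}}

```text
time_s: 24.57
ee_pos: [535.9, -165.7, 176.4]
tool_rot: [[0.951, 0.31, -0.0], [0.31, -0.951, -0.0], [-0.0, -0.0, -1.0]]
force: [0.1, -0.8, 0.1]
opening: 29.6
gripper_force: 30.0
```

{"method": "apply_moves", "body": {
  "commands": [
    [[0,0,0],[0,0,0]],
    [[0,0,0],[0,0,0]]
  ]
}}

```text
time_s: 24.73
ee_pos: [536.0, -165.7, 176.5]
tool_rot: [[0.951, 0.31, 0.0], [0.31, -0.951, 0.0], [0.0, 0.0, -1.0]]
force: [0.2, -0.7, 0.7]
opening: 29.6
gripper_force: 30.0
```

Run:
```python
from step import *
d=load(); measure(d); measure(d); 
for n in("pickup","yellow_tube"): print(n,find(n,"side")); d["ev"].append([0.,.05])
im=manip.get_image("side"); d["ev"].append([0.,.05]); d["wc"]=0.
cv2.imwrite("pics/side2.png",cv2.resize(im[200:330,180:380],None,fx=3.5,fy=3.5))
json.dump(d,open(L,"w"))
```

```text
t 24.73 meas 1112.8 pred 1111.0 score 12.2 force [ 0.2 -0.7  0.7] ee [ 536.  -165.7  176.5]
par [0.0587 0.1327 0.0395 0.0495] w 0.00 wr 0.69 res [ 0.9 -0.5  0.5 -0.2]
t 24.78 meas 1112.8 pred 1112.6 score 12.2 force [-0.4  0.1 -0. ] ee [ 536.  -165.6  176.4]
par [0.0587 0.1329 0.0395 0.0495] w 0.00 wr 0.68 res [-0.5  0.5 -0.1 -0.1]
pickup [(0.62, [542.0, -98.3, -0.6])]
yellow_tube [(0.66, [621.8, -49.3, 125.7])]
```

View pics/side2.png

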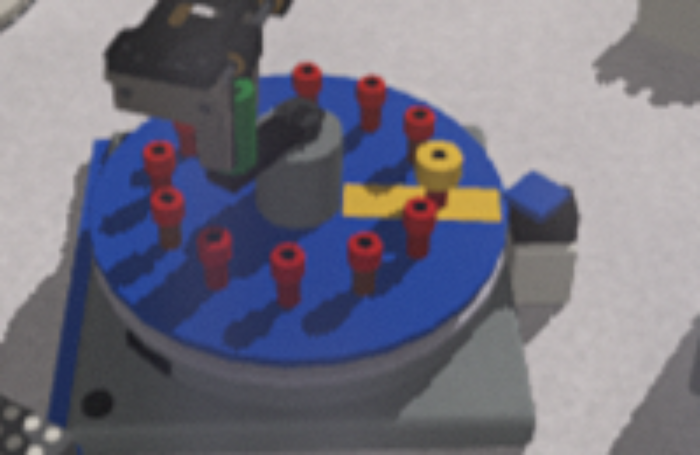

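The drum stands with the stripe and yellow cap (crop 438,165) nearly in line with the blue pointer (crop 540,195), slightly short of it. I'll check the pointer's bearing offline from the saved pictures.

Run:
```python
from h import *
def ray(cam,u,v,z):
    p=CAM[cam];T=np.array(p["T"]);d=T[:3,:3]@np.array([(u-p["cx"])/p["fx"],-(v-p["cy"])/p["fy"],-1]);return T[:3,3]+d*(z-T[2,3])/d[2]
for cam,c0 in(("side",(335,258)),("top",(283,160))):
    im=cv2.imread(f"pics/{cam}0.png"); hsv=cv2.cvtColor(im,cv2.COLOR_BGR2HSV)
    m=cv2.inRange(hsv,(105,120,40),(125,255,255)); n,l,st,ce=cv2.connectedComponentsWithStats(m)
    for i in range(1,n):
        if 8<st[i,4] and np.hypot(*(ce[i]-c0))<25 and st[i,4]<1500:
            for z in(88,80):
                q=ray(cam,*ce[i],z)[:2]; r=q-[541,-100]; print(cam,st[i],ce[i].round(1),z,q.round(1),"r %.0f ang %.1f"%(np.hypot(*r),np.degrees(np.arctan2(r[1],r[0]))))
# expected pixel for bearings, side: pointer r=195
for b in(33,35,37): print(b,proj("side",[541+195*np.cos(np.radians(b)),-100+195*np.sin(np.radians(b)),88]).round(1),proj("top",[541+195*np.cos(np.radians(b)),-100+195*np.sin(np.radians(b)),88]).round(1))
a=[cv2.resize(cv2.imread(f"pics/{c}0.png")[y:y+75,x:x+65],None,fx=6,fy=6,interpolation=cv2.INTER_NEAREST) for c,x,y in(("side",300,220),("top",260,130))]
cv2.imwrite("pics/ptr.png",np.hstack(a))
```

```text
33 [[345.7 257.7]] [[280.8 152.6]]
35 [[345.4 255.8]] [[279.1 153.7]]
37 [[344.9 253.9]] [[277.5 154.8]]
```

View pics/ptr.png

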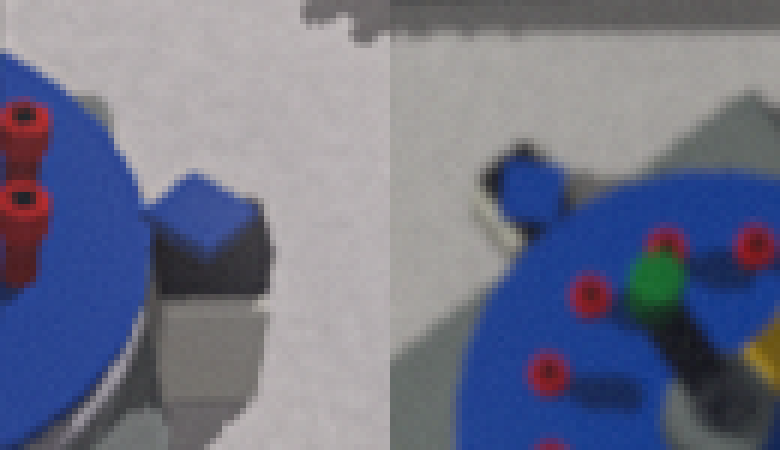

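The pointer tip sits at about (324,255) in the side picture and its body at (283,161) in the top one. That gives a bearing of about 35.7°, so the drum is about 3° short. I'll let the ring decay, then nudge.

```bash
cat > nudge.py <<'E'
import sys,copy; from step import *
d=load(); s,_=replay(d["p"],d); need=np.radians(float(sys.argv[1])); hold=int(sys.argv[2])
best=None
for n in(3,4,5):
    for w in np.arange(.8,3.5,.02):
        o=[0.]*hold+[w/2]+[w]*n+[w/2]+[0.]*11
        q=copy.copy(s)
        for x in o: q.adv(x,1/12)
        e=abs(q.a-s.a-need)
        if best is None or e<best[0]: best=(e,n,w,o,np.degrees(q.a),q.w,q.wr)
    if best[0]<np.radians(.3): break
print(best[1:3],best[4:]); emit(d,best[3])
E
python3 nudge.py 2.9 24
```

```text
(3, np.float64(1.3600000000000005)) (np.float64(1115.5466870627838), 0.0, np.float64(0.250020372324738))
[[[0, 0, 0], [0, 0, 0]], [[0, 0, 0], [0, 0, 0]], [[0, 0, 0], [0, 0, 0]], [[0, 0, 0], [0, 0, 0]], [[0, 0, 0], [0, 0, 0]], [[0, 0, 0], [0, 0, 0]], [[0, 0, 0], [0, 0, 0]], [[0, 0, 0], [0, 0, 0]]]
[[[0, 0, 0], [0, 0, 0]], [[0, 0, 0], [0, 0, 0]], [[0, 0, 0], [0, 0, 0]], [[0, 0, 0], [0, 0, 0]], [[0, 0, 0], [0, 0, 0]], [[0, 0, 0], [0, 0, 0]], [[0, 0, 0], [0, 0, 0]], [[0, 0, 0], [0, 0, 0]]]
[[[0, 0, 0], [0, 0, 0]], [[0, 0, 0], [0, 0, 0]], [[0, 0, 0], [0, 0, 0]], [[0, 0, 0], [0, 0, 0]], [[0, 0, 0], [0, 0, 0]], [[0, 0, 0], [0, 0, 0]], [[0, 0, 0], [0, 0, 0]], [[0, 0, 0], [0, 0, 0]]]
[[[0.03, 0.01, 0], [0, 0, 0]], [[0.11, 0.03, 0], [0, 0, 0]], [[0.18, 0.04, 0], [0, 0, 0]], [[0.25, 0.04, 0], [0, 0, 0]], [[0.29, 0.04, 0], [0, 0, 0]], [[0.29, 0.04, 0], [0, 0, 0]], [[0.29, 0.04, 0], [0, 0, 0]], [[0.29, 0.04, 0], [0, 0, 0]]]
[[[0, 0, 0], [0, 0, 0]], [[0, 0, 0], [0, 0, 0]], [[0, 0, 0], [0, 0, 0]], [[0, 0, 0], [0, 0, 0]], [[0, 0, 0], [0, 0, 0]], [[0, 0, 0], [0, 0, 0]], [[0, 0, 0], [0, 0, 0]], [[0, 0, 0], [0, 0, 0]]]
```

{"method": "apply_moves", "body": {
  "commands": [
    [[0,0,0],[0,0,0]],
    [[0,0,0],[0,0,0]],
    [[0,0,0],[0,0,0]],
    [[0,0,0],[0,0,0]],
    [[0,0,0],[0,0,0]],
    [[0,0,0],[0,0,0]],
    [[0,0,0],[0,0,0]],
    [[0,0,0],[0,0,0]]
  ]
}}

```text
time_s: 25.65
ee_pos: [536.0, -165.7, 176.4]
tool_rot: [[0.951, 0.31, -0.0], [0.31, -0.951, 0.0], [0.0, -0.0, -1.0]]
force: [0.4, -0.9, 0.9]
opening: 29.6
gripper_force: 30.0
```

{"method": "apply_moves", "body": {
  "commands": [
    [[0,0,0],[0,0,0]],
    [[0,0,0],[0,0,0]],
    [[0,0,0],[0,0,0]],
    [[0,0,0],[0,0,0]],
    [[0,0,0],[0,0,0]],
    [[0,0,0],[0,0,0]],
    [[0,0,0],[0,0,0]],
    [[0,0,0],[0,0,0]]
  ]
}}

```text
time_s: 26.32
ee_pos: [536.0, -165.7, 176.5]
tool_rot: [[0.951, 0.31, -0.0], [0.31, -0.951, -0.0], [-0.0, 0.0, -1.0]]
force: [0.1, -0.5, 1.2]
opening: 29.5
gripper_force: 30.0
```

{"method": "apply_moves", "body": {
  "commands": [
    [[0,0,0],[0,0,0]],
    [[0,0,0],[0,0,0]],
    [[0,0,0],[0,0,0]],
    [[0,0,0],[0,0,0]],
    [[0,0,0],[0,0,0]],
    [[0,0,0],[0,0,0]],
    [[0,0,0],[0,0,0]],
    [[0,0,0],[0,0,0]]
  ]
}}

```text
time_s: 26.98
ee_pos: [536.0, -165.7, 176.4]
tool_rot: [[0.951, 0.31, 0.0], [0.31, -0.951, 0.0], [0.0, -0.0, -1.0]]
force: [0.9, -0.2, 0.8]
opening: 29.7
gripper_force: 30.0
```

{"method": "apply_moves", "body": {
  "commands": [
    [[0.03,0.01,0],[0,0,0]],
    [[0.11,0.03,0],[0,0,0]],
    [[0.18,0.04,0],[0,0,0]],
    [[0.25,0.04,0],[0,0,0]],
    [[0.29,0.04,0],[0,0,0]],
    [[0.29,0.04,0],[0,0,0]],
    [[0.29,0.04,0],[0,0,0]],
    [[0.29,0.04,0],[0,0,0]]
  ]
}}

```text
time_s: 27.65
ee_pos: [564.6, -160.1, 176.4]
tool_rot: [[0.951, 0.31, -0.001], [0.31, -0.951, 0.001], [-0.0, -0.001, -1.0]]
force: [-2.0, 5.0, 2.9]
opening: 29.5
gripper_force: 30.0
```

{"method": "apply_moves", "body": {
  "commands": [
    [[0,0,0],[0,0,0]],
    [[0,0,0],[0,0,0]],
    [[0,0,0],[0,0,0]],
    [[0,0,0],[0,0,0]],
    [[0,0,0],[0,0,0]],
    [[0,0,0],[0,0,0]],
    [[0,0,0],[0,0,0]],
    [[0,0,0],[0,0,0]]
  ]
}}

```text
time_s: 28.32
ee_pos: [564.3, -160.2, 176.4]
tool_rot: [[0.951, 0.309, -0.001], [0.309, -0.951, 0.001], [-0.0, -0.001, -1.0]]
force: [-2.5, 5.4, 2.5]
opening: 29.6
gripper_force: 30.0
```

Run:
```python
from step import *
d=load(); measure(d); measure(d); d["wc"]=0.
for n in("yellow_tube",): print(n,find(n,"side")); d["ev"].append([0.,.05])
json.dump(d,open(L,"w"))
```

```text
t 28.32 meas 1115.2 pred 1115.5 score 11.6 force [-2.5  5.4  2.5] ee [ 564.3 -160.2  176.4]
par [0.0587 0.1326 0.0395 0.0495] w 0.00 wr 0.25 res [ 0.5 -0.2 -0.2  0.2]
t 28.37 meas 1115.2 pred 1115.4 score 11.6 force [-1.6  4.9  4.2] ee [ 564.3 -160.3  176.4]
par [0.0587 0.1325 0.0395 0.0495] w 0.00 wr 0.24 res [-0.3 -0.2  0.1  0.1]
yellow_tube [(0.86, [619.5, -45.5, 125.4])]
```

{"method": "apply_moves", "body": {
  "commands": [
    [[0,0,0],[0,0,0]],
    [[0,0,0],[0,0,0]],
    [[0,0,0],[0,0,0]],
    [[0,0,0],[0,0,0]],
    [[0,0,0],[0,0,0]],
    [[0,0,0],[0,0,0]],
    [[0,0,0],[0,0,0]],
    [[0,0,0],[0,0,0]]
  ],
  "gripper": 0.2
}}

```text
time_s: 29.13
ee_pos: [564.8, -160.5, 176.4]
tool_rot: [[0.951, 0.31, 0.0], [0.31, -0.951, -0.0], [-0.0, 0.0, -1.0]]
force: [-0.3, 0.3, -0.2]
opening: 54.9
gripper_force: 0.0
```

{"method": "apply_moves", "body": {
  "commands": [
    [[0,0,-0.05],[0,0,0]],
    [[0,0,-0.2],[0,0,0]],
    [[0,0,-0.4],[0,0,0]],
    [[0,0,-0.6],[0,0,0]],
    [[0,0,-0.8],[0,0,0]],
    [[0,0,-0.95],[0,0,0]],
    [[0,0,-1],[0,0,0]],
    [[0,0,-1],[0,0,0]]
  ]
}}

```text
time_s: 29.8
ee_pos: [565.6, -160.7, 278.0]
tool_rot: [[0.951, 0.31, 0.003], [0.31, -0.951, -0.001], [0.002, 0.002, -1.0]]
force: [0.3, -0.1, -0.3]
opening: 55.4
gripper_force: 0.0
```

Run:
```python
from step import *
for k in range(2):
    a,v,im=angle_now(); print(np.degrees(a),v)
s=manip.state(); print(s["time_s"],s["ee_pos"],s["force"],s["opening"])
cv2.imwrite("pics/end.png",im)
```

```text
35.25 13.421851
35.25 13.434348
29.9 [ 564.42190162 -160.38531832  275.77932718] [ 0.32503511 -0.80405378  0.14025099] 55.23575775301469
```

View pics/end.png

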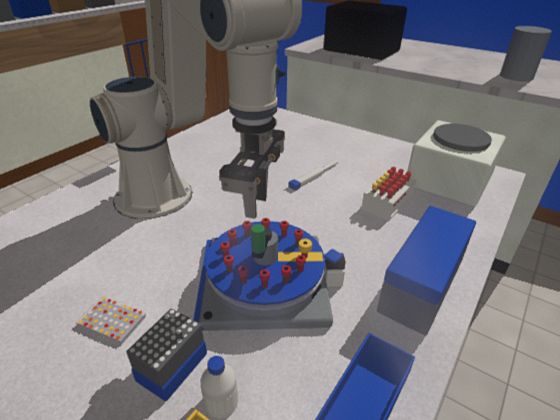

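The gripper is clear above the grip at (259,238). The yellow tube at (305,247) and the stripe line up with the pointer at (335,260), the drum is at rest at 35.25°, and the bystanders haven't moved.

```bash
python3 -c "
from bench import manip; print(manip.job_done())"
```

```text
the job is handed in; nothing more can be done
None
```

I handed the job in at 29.9 s: by the camera-fitted estimate the drum ran near 15 turns per minute for about 8 s, and it now rests with the yellow tube at the pointer to within about 1° (2 mm). The crank is released, the drum held its angle after release, and nothing else on the bench appears moved.

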